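# Zero a bench sample mill and back it off three clicks

### The job

Set the grinding gap of the seed mill that has the blue setting ring: turn the ring clockwise (seen from above) until the burrs touch and it stops at the red mark, then back it off three clicks, to the third white mark of its dial, and let go. Leave the setting of the mill with the orange ring as it is, and leave the glass beaker standing.

Things in the scene. Friction and masses are not known exactly. Their poses are not given: they have to be found in the camera images.
- blue_ring (a joint): Setting of the blue ring, rad: 0 = burrs touching (hard stop, pointer at the red mark), growing anticlockwise seen from above, to 1.9. One click = 20 degrees, so three = 1.047 rad; white marks on the black dial show them, no detent is felt. Stiff (0.12 N m), no spring, stays where left. Starts between 0.6 and 1.5: one grasp does the whole job.
- blue_grip (a point): On the blue ring's vertical axis, 155 mm above the bench, in its upright grip bar (70 long, 14 thick, 42 tall), 16 below the bar's top, 26 above the ring plate (84 across). x axis: along the bar to its end with the white pointer; z up; turns with the ring. Mill fixed, steel, 116 across; only its pale hopper, 64 to 120 from the axis, rises above the plate, to 10 below this point (mm).
- orange_pointer (a point): White pointer tip of the other mill, the same but with an orange ring: on the ring's rim, 42 mm from its turning axis, 131 mm above the bench; x axis (level) points outward from the ring's axis. Its setting is different each time and must not be changed.
- beaker: Empty glass beaker, 72 mm across and 90 mm high, standing loose on the bench beyond and between the mills. Origin at the centre of its underside, z axis up.

How it is judged:
On the way:
1. the blue ring is turned clockwise against its stop (burrs touching), within 5 degrees (value of joint blue_ring below 0.09 rad), for 0.2 s.
At the end, for the whole second after the job is handed in: After having touched its stop, the blue ring rests backed off three clicks (60 degrees, give or take half a click, about 10.5 degrees) from the stop; the orange ring's pointer is within 10 mm of where it was and the beaker stands upright (tilt under 20 degrees) (value of joint blue_ring between 0.86 and 1.234 rad and velocity of joint blue_ring between -0.05 and 0.05 rad/s and distance of orange_pointer from where it was at the start of the episode below 0.01 m and angle between beaker's own z axis and vertical below 0.35 rad).
It fails at once if the orange ring is turned (its pointer moves more than 10 mm) (distance of orange_pointer from where it was at the start of the episode above 0.01 m).
It fails at once if the beaker is knocked over (angle between beaker's own z axis and vertical above 0.6 rad).
It also fails if it takes over 42 s, if anything falls off the work surface, if the arm or the gripper's body presses on something with over 40 N, if the wrist force passes 120 N, or if a joint passes its speed limit or range.

### The arm

A 6-joint arm with a two-finger parallel gripper is mounted at the origin on the work surface. World frame = base frame: x ahead of the robot, y to its left, z up, the work surface at z = 0. Lengths are in m, angles in rad, forces in N, time in s.
With the tool pointing down it reaches from about 0.3 to 0.75 m from the base axis. Payload 8.5 kg.
Tool frame: the origin (TCP) lies midway between the tips of the shut fingers; the grasp point (between the pads) lies behind it (manip.pinch_z is the z of the grasp point in the tool frame, in m); z points along the fingers, y is the line along which they close (so a half turn about z gives the same grasp; the last joint's range is limited). The gripper opens to 88 mm and grips with 3 to 60 N. Pads are 18 mm wide; open, the fingers measure 123 mm over their backs; the gripper's body (75 mm by 187 mm) begins 45 mm behind the grasp point.
Start: joints at [-1.564, 0.381, 1.297, -0, 1.464, -0.215], TCP at [0.121, -0.537, 0.239] pointing down, gripper open.
Joint ranges: [-3.11, 3.11], [-0.89, 2.33], [0.22, 2.48], [-1.42, 4.56], [0.17, 2.85], [-2.88, 2.88]. Speed limits (rad/s): [2.39, 2.39, 3.14, 3.14, 3.14, 3.14].

### API

Orientations are given as [roll, pitch, yaw] about the fixed x, y, z axes, in that order (R = Rz(yaw) Ry(pitch) Rx(roll)).
In Python, from bench import manip gives the robot as it stands.
- The arm moves only by the tool step_arm, never from a script. Its argument "plan" is text: rows parted by semicolons, each of 7 numbers parted by spaces: the shift along the tool's x, y, z in units of 40 mm (1.0 is 40 mm), then the turn, a rotation vector about the tool's x, y, z in units of 6 degrees (1.0 is 6 degrees), then the opening, from -1 (shut) to 1 (fully open). A call has 1 to 10 rows; each row is the pose to reach, as a shift and turn from the pose commanded when the call began, along the tool's axes at that moment; what a row does not reach only later rows make up. A row lasts 1/12 s, in which the tool goes at most 41.7 mm and 7.16 degrees, less where a joint would pass 70% of its speed; a pose out of reach is approached as far as the arm can. A call with a gripper value outside its range is refused whole. The fingers move at their own pace and stop on an object; "grip_force" is the grip in N (left out, the last holds). Time passes only in rows, so rows that repeat a pose let the fingers close. It gives the time, the measured TCP pose, the force, the opening and the grip force at its end, in the units of the state.
- manip.get_state(): the state, without advancing time (a new reading comes with each control period).
- manip.camera(name): name is "scene" or "top" or "wrist"; returns (picture, depth): 384x512x3 uint8, blue, green, red; 384x512 float32, m along the optical axis (not along the pixel's ray), 0 where there is no reading.
- manip.calibration(name): a dict with "camera_matrix" (3x3 intrinsics, pixels), "xyz" and "orientation" of the camera in the world. Camera axes: x right, y up, looking along -z (the intrinsics and any distortion apply to the point x, -y, -z); pixel columns grow to the right and rows downward; lengths in m; the calibration is good to about 2 mm. A picture is of the moment at which its call begins: read the wrist's pose just before it. calibration takes no time and is no camera call; for the wrist camera it gives the pose at the moment of the call.
- manip.job_done(): hands the job in; it is judged then, once.
The state is a dict: "clock": time; "joint_positions": joint angles; "qvel": joint speeds; "joint_torque": joint torques, N m; "tool_pos": TCP position; "tool_rot": TCP orientation; "force": force on the tool from outside, world axes, zero at the start; "ft_torque": the same for the moment, N m; "finger_gap": opening from 0.0 (shut) to 1.0 (fully open); "finger_force": force on a finger pad.
Only numpy, scipy, OpenCV 4.12 (cv2) and the standard library are available. Lean on these libraries where they do the work, as an engineer would, in place of code of your own. Each camera call takes 0.05 s, during which the arm holds its last target. There are 200 camera calls.

## Working session

There is one attempt and no reset: what is moved stays moved. The work goes in short steps, Python scripts to look and compute and a tool call to move; the robot and the scene stay as the last step left them, time stands still between calls to the robot, and variables do not carry over. Pictures are saved under pics/ and viewed, at most 10 in all, crops included, and the job is handed in when it is done.

Besides the shell and the picture viewer there is one more tool, called after ">>>" in YAML: its name, and indented under it one key for each argument. step_arm: Moves the arm, as the interface text tells. Its arguments: {"type":"object","properties":{"plan":{"type":"string"},"grip_force":{"type":"number"}},"required":["plan"]}

```bash
mkdir -p pics; ls; cat > h.py <<'E'
import numpy as np, cv2
from scipy.spatial.transform import Rotation as R
from bench import manip
def rot(o):
    o=np.array(o,float)
    return o if o.shape==(3,3) else (R.from_quat(o) if o.size==4 else R.from_euler('xyz',o)).as_matrix()
def ray(c,uv):
    K=np.array(c["camera_matrix"]); p=np.linalg.inv(K)@np.array([uv[0],uv[1],1.])
    return np.array(c["xyz"]), rot(c["orientation"])@np.array([p[0],-p[1],-1.])
def onz(c,uv,z):
    o,d=ray(c,uv); return o+d*(z-o[2])/d[2]
def cloud(c,dep):
    K=np.array(c["camera_matrix"]); v,u=np.mgrid[:dep.shape[0],:dep.shape[1]]
    q=np.stack([(u-K[0,2])/K[0,0]*dep,-(v-K[1,2])/K[1,1]*dep,-dep],-1)
    return q@rot(c["orientation"]).T+np.array(c["xyz"])
E
python3 - <<'E'
from h import *
s=manip.get_state(); print({k:np.round(v,3) for k,v in s.items()}, manip.pinch_z)
for n in ("scene","top"):
    c=manip.calibration(n); print(n,c)
    p,d=manip.camera(n); cv2.imwrite(f"pics/{n}.png",p); np.savez(f"{n}.npz",p=p,d=d)
a,b=[cv2.imread(f"pics/{n}.png") for n in("scene","top")]
cv2.imwrite("pics/both.png",cv2.resize(np.vstack([a,b]),(400*1,600)))
E
```

```text
pics
{'clock': np.float64(0.0), 'joint_positions': array([-1.564,  0.381,  1.298, -0.   ,  1.464, -0.215]), 'qvel': array([ 0.001,  0.001,  0.   , -0.003, -0.001,  0.   ]), 'joint_torque': array([-1.0000e-03, -4.3793e+01, -2.2456e+01,  7.1000e-02,  3.5000e-02,
       -0.0000e+00]), 'tool_pos': array([ 0.121, -0.536,  0.238]), 'tool_rot': array([-3.14 , -0.   ,  0.222]), 'force': array([ 0.502, -0.22 , -0.094]), 'ft_torque': array([-0.013, -0.032,  0.018]), 'finger_force': np.float64(0.0), 'finger_gap': np.float64(0.995)} -0.0187
scene {'camera_matrix': array([[399.05716023,   0.        , 258.18133775],
       [  0.        , 399.05716023, 187.91387375],
       [  0.        ,   0.        ,   1.        ]]), 'xyz': array([ 1.18813375, -0.25320468,  0.51517665]), 'orientation': array([9.80158272e-01, 8.48489800e-04, 1.19365362e+00])}
top {'camera_matrix': array([[440.75046518,   0.        , 252.1825177 ],
       [  0.        , 440.75046518, 186.94140939],
       [  0.        ,   0.        ,   1.        ]]), 'xyz': array([ 0.44142344, -0.02498559,  1.00141787]), 'orientation': array([ 0.20054838, -0.00447802, -1.45562485])}
```

View pics/top.png

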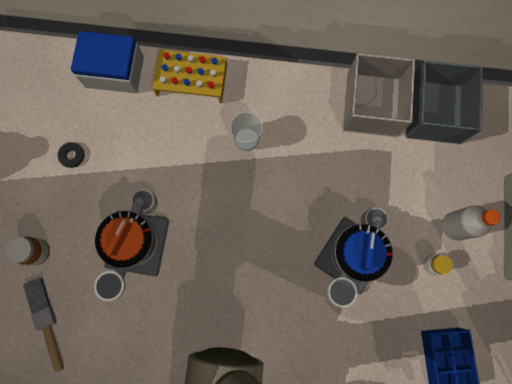

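View pics/scene.png

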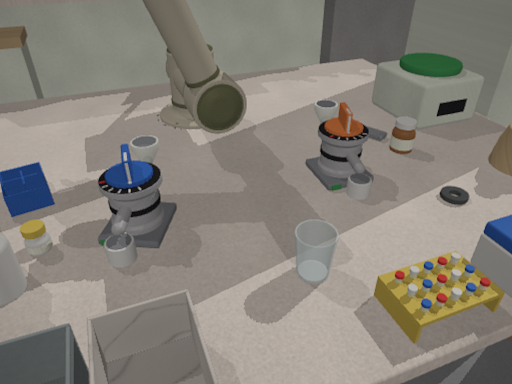

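The top view shows the blue ring at about (364,252) with its white pointer near (373,235), the orange ring at about (123,238) and the beaker at about (246,130). In the scene view the blue ring is at (131,178). Next I'll measure the ring from both views.

```bash
python3 - <<'E'
from h import *
T=np.load("top.npz");S=np.load("scene.npz")
ct,cs=manip.calibration("top"),manip.calibration("scene")
def blue(p,box):
    h=cv2.cvtColor(p,cv2.COLOR_BGR2HSV); m=cv2.inRange(h,(100,120,50),(130,255,255))
    k=np.zeros_like(m);x0,y0,x1,y1=box;k[y0:y1,x0:x1]=m[y0:y1,x0:x1];return k>0
mt=blue(T['p'],(320,210,410,290)); P=cloud(ct,T['d'])
pts=P[mt&(T['d']>0)]; z=pts[:,2]
print("top z hist",np.histogram(z,bins=np.arange(.1,.2,.005)))
bar=pts[z>.15]; pl=pts[(z>.12)&(z<.14)]
print("bar",len(bar),bar.mean(0),np.median(bar[:,2]),"rect",cv2.minAreaRect(bar[:,:2].astype(np.float32)*1000))
print("plate",cv2.minEnclosingCircle(pl[:,:2].astype(np.float32)*1000),np.median(pl[:,2]))
ms=blue(S['p'],(95,135,170,200)); Q=cloud(cs,S['d'])[ms&(S['d']>0)]
b=Q[Q[:,2]>.15];print("scene bar",len(b),b.mean(0),b[:,2].max(),cv2.minAreaRect(b[:,:2].astype(np.float32)*1000))
q=Q[(Q[:,2]>.12)&(Q[:,2]<.14)];print("scene plate",cv2.minEnclosingCircle(q[:,:2].astype(np.float32)*1000))
# whole neighbourhood of the top cloud: high things (mill, hopper) near ring
A=cv2.resize(T['p'][205:305,315:415],(600,600),interpolation=cv2.INTER_CUBIC)
B=cv2.resize(S['p'][130:210,90:180],None,fx=6,fy=6,interpolation=cv2.INTER_CUBIC)
B=cv2.resize(B,(260,230)); cv2.imwrite("pics/crop.png",A)
for uv in((252,0),):pass
E
```

```text
top z hist (array([  0,   0,   0,  33,  18, 627, 389,  23,  28,  18,  25,  25,  27,
       106, 120,   0,   0,   0,   0]), array([0.1  , 0.105, 0.11 , 0.115, 0.12 , 0.125, 0.13 , 0.135, 0.14 ,
       0.145, 0.15 , 0.155, 0.16 , 0.165, 0.17 , 0.175, 0.18 , 0.185,
       0.19 , 0.195]))
bar 303 [ 0.5107554  -0.24125001  0.16681966] 0.16924443043420545 rect ((515.1200561523438, -243.8082275390625), (15.382458686828613, 68.63592529296875), 87.48137664794922)
plate ((514.95458984375, -243.39369201660156), 43.45016098022461) 0.12956744346690263
scene bar 148 [ 0.52480488 -0.24383165  0.16735147] 0.1728277295512401 ((516.4935302734375, -243.98826599121094), (13.919702529907227, 67.7874526977539), 86.3908920288086)
scene plate ((511.7315979003906, -246.56100463867188), 46.36040496826172)
```

View pics/crop.png

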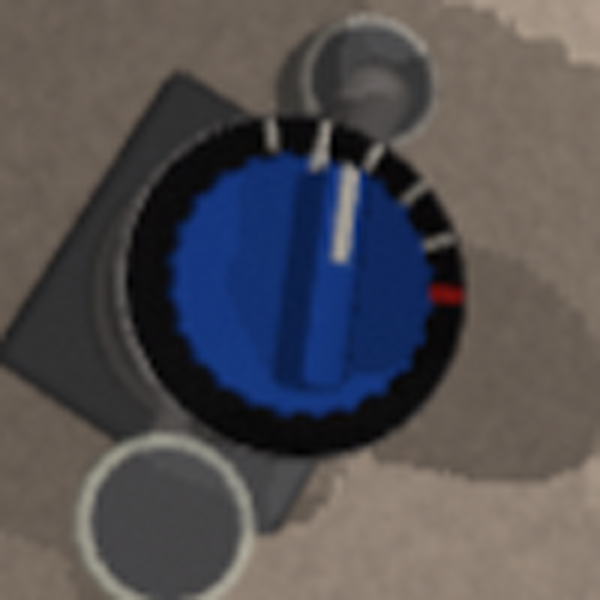

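The crop shows the bar and its pointer pointing up in the image (+x). The red mark is at crop (447,295), and the white marks run anticlockwise from (437,242) through (417,193), (374,156) and (325,128) to (272,135). Both views put the bar top at about 0.172 and the plate at about 0.129, which matches the text.

```bash
python3 - <<'E'
from h import *
ct=manip.calibration("top"); ax=np.array([.5155,-.2437])
for n,u,v in(("red",447,295),("w1",440,242),("w2",417,193),("w3",374,156),("w4",325,128),("w5",272,135)):
    p=onz(ct,(315+(u+.5)/6-.5,205+(v+.5)/6-.5),.127)[:2]-ax; print(n,np.hypot(*p),np.degrees(np.arctan2(p[1],p[0])))
# pointer line on bar top
a,b=[onz(ct,(315+u/6,205+v/6),.172)[:2] for u,v in((341,260),(350,168))];print("ptr",a,b,np.degrees(np.arctan2(*(b-a)[::-1])))
s=manip.get_state(); Rt=rot(s['tool_rot']); 
t=np.r_[ax,.22]-s['tool_pos']; print("shift units",Rt.T@t/.04)
for y in (177,):
    print("turn units",R.from_matrix(Rt.T@R.from_euler('xyz',[np.pi,0,np.radians(y)]).as_matrix()).as_rotvec(degrees=True)/6)
E
```

```text
red 0.04760175769739829 -88.86590796231754
w1 0.04787274045292781 -67.97666037083164
w2 0.04891741252991686 -47.310607310599806
w3 0.048576937540551306 -25.759705756784342
w4 0.05135313154147578 -4.905580283238963
w5 0.048564640371619186 15.458046005843453
ptr [ 0.51889369 -0.24496987] [ 0.54785577 -0.24602725] -2.09088813797512
shift units [11.23024897 -4.96497279  0.46449661]
turn units [ 6.69808830e-04 -1.78098697e-02 -2.73820569e+01]
```

>>> step_arm:
  plan: "11.2 -5 0 0 0 -10 0;11.2 -5 0 0 0 -10 0;11.2 -5 0 0 0 -10 0;11.2 -5 0 0 0 -20 0;11.2 -5 0 0 0 -20 0;11.2 -5 0 0 0 -20 0;11.2 -5 0 0 0 -20 0;11.2 -5 0 0 0 -20 0;11.2 -5 0 0 0 -20 0;11.2 -5 0 0 0 -20 0"
  grip_force: 40

```text
clock: 0.93
tool_pos: [0.4561, -0.2854, 0.2386]
tool_rot: [-3.141, -0.0, 1.478]
force: [0.5, -0.8, -0.1]
finger_gap: 0.5
finger_force: 0.0
```

>>> step_arm:
  plan: "0 0 0 0 0 -6 0;0 0 0 0 0 -6 0;0 0 0 0 0 -6 0;0 0 0 0 0 -6 0;0 0 0 0 0 -6 0;0 0 0 0 0 -6 0;0 0 0 0 0 -6 0;0 0 0 0 0 -6 0"

```text
clock: 1.6
tool_pos: [0.4547, -0.2871, 0.2386]
tool_rot: [-3.142, -0.0, 2.096]
force: [-0.4, 0.8, 0.5]
finger_gap: 0.505
finger_force: 0.0
```

```bash
cat > m.py <<'E'
from h import *
import sys
x,y,z,yaw=map(float,sys.argv[1:5])
s=manip.get_state(); Rt=rot(s['tool_rot'])
print("t",s['clock'],np.round(s['tool_pos'],4),np.round(np.degrees(s['tool_rot']),2),"q6",s['joint_positions'][5].round(3),"F",np.round(s['force'],1),"gap",s['finger_gap'])
print("shift",np.round(Rt.T@(np.array([x,y,z])-s['tool_pos'])/.04,3),"turn",np.round(R.from_matrix(Rt.T@R.from_euler('xyz',[180,0,yaw],degrees=True).as_matrix()).as_rotvec(degrees=True)/6,2))
E
python3 m.py .5155 -.2437 .138 177.3
python3 - <<'E'
from h import *
c=manip.calibration("wrist");p,d=manip.camera("wrist");cv2.imwrite("pics/w1.png",p)
P=cloud(c,d);h=cv2.cvtColor(p,cv2.COLOR_BGR2HSV);m=(cv2.inRange(h,(100,120,40),(130,255,255))>0)&(d>0)
b=P[m];b=b[np.hypot(*(b[:,:2]-[.5155,-.2437]).T)<.06]
t=b[b[:,2]>.165]
if len(t):print(len(t),t.mean(0),cv2.minAreaRect(t[:,:2].astype(np.float32)*1000))
E
```

```text
t 1.6 [ 0.4547 -0.2871  0.2386] [-1.8000e+02 -2.0000e-02  1.2012e+02] q6 -1.309 F [-0.4  0.8  0.5] gap 0.5047122431702662
shift [0.175 1.859 2.515] turn [ 0.   -0.   -9.53]
1157 [ 0.50854249 -0.24438151  0.17190869] ((514.2713623046875, -245.1878662109375), (14.156017303466797, 68.35107421875), 86.4181137084961)
```

View pics/w1.png

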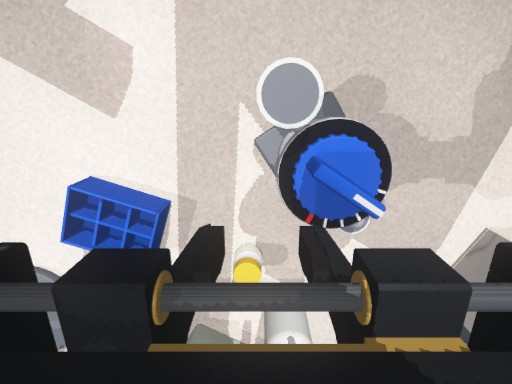

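The wrist view shows the blue ring at about (338,177), with the bar running from (312,165) to (380,213) and the pointer at its lower right end. Its measured position agrees with the other two views: axis about (0.515,-0.2443), bar at about -3°.

>>> step_arm:
  plan: "0.17 1.86 0.5 0 0 -9.5 0;0.17 1.86 0.5 0 0 -9.5 0;0.17 1.86 0.5 0 0 -9.5 0;0.17 1.86 0.5 0 0 -9.5 0;0.17 1.86 0.5 0 0 -9.5 0;0.17 1.86 0.5 0 0 -9.5 0;0.17 1.86 0.5 0 0 -9.5 0;0.17 1.86 0.5 0 0 -9.5 0;0.17 1.86 0.5 0 0 -9.5 0;0.17 1.86 0.5 0 0 -9.5 0"

```text
clock: 2.48
tool_pos: [0.5155, -0.2437, 0.2187]
tool_rot: [3.141, -0.0, 3.09]
force: [-0.8, 0.0, 0.4]
finger_gap: 0.498
finger_force: 0.0
```

```bash
python3 m.py .515 -.2442 .138 177
```

```text
t 2.4833 [ 0.5155 -0.2437  0.2187] [ 1.7999e+02 -1.0000e-02  1.7704e+02] q6 -2.168 F [-0.8  0.   0.4] gap 0.4978087095584202
shift [ 0.012 -0.014  2.017] turn [ 0.   -0.    0.01]
```

>>> step_arm:
  plan: "0 0 0.6 0 0 0 0;0 0 1.2 0 0 0 0;0 0 1.6 0 0 0 0;0 0 1.9 0 0 0 0;0 0 2 0 0 0 0;0 0 2 0 0 0 0;0 0 2 0 0 0 -1;0 0 2 0 0 0 -1;0 0 2 0 0 0 -1;0 0 2 0 0 0 -1"

```text
clock: 3.32
tool_pos: [0.5157, -0.2438, 0.1394]
tool_rot: [-3.141, 0.001, 3.094]
force: [-0.9, 0.2, -0.5]
finger_gap: 0.222
finger_force: 0.0
```

>>> step_arm:
  plan: "0 0 0 0 0 0 -1;0 0 0 0 0 0 -1;0 0 0 0 0 0 -1;0 0 0 0 0 0 -1"
  grip_force: 40

```text
clock: 3.65
tool_pos: [0.5157, -0.2446, 0.1393]
tool_rot: [-3.14, 0.001, 3.094]
force: [-1.3, -5.4, 1.8]
finger_gap: 0.156
finger_force: 40.0
```

```bash
python3 m.py .515 -.2442 .138 92
```

```text
t 3.65 [ 0.5157 -0.2446  0.1393] [-1.7989e+02  6.0000e-02  1.7730e+02] q6 -2.173 F [-1.3 -5.4  1.8] gap 0.15600326223246466
shift [0.018 0.009 0.033] turn [-1.000e-02  2.000e-02  1.422e+01]
```

>>> step_arm:
  plan: "0 -0.02 0 0 0 0.5 -1;0 -0.02 0 0 0 1.3 -1;0 -0.02 0 0 0 2.2 -1;0 -0.02 0 0 0 3.1 -1;0 -0.02 0 0 0 4 -1;0 -0.02 0 0 0 5 -1;0 -0.02 0 0 0 6 -1;0 -0.02 0 0 0 7 -1;0 -0.02 0 0 0 8 -1;0 -0.02 0 0 0 8 -1"

```text
clock: 4.48
tool_pos: [0.5153, -0.2455, 0.1393]
tool_rot: [-3.14, 0.002, 2.251]
force: [-2.6, -5.6, 2.7]
finger_gap: 0.156
finger_force: 40.0
```

```bash
python3 m.py .515 -.2442 .138 92; python3 -c "
from h import *
s=manip.get_state();print(s['ft_torque'])"
```

```text
t 4.4833 [ 0.5153 -0.2455  0.1393] [-1.7992e+02  1.0000e-01  1.2899e+02] q6 -1.331 F [-2.6 -5.6  2.7] gap 0.15564690285233018
shift [0.03  0.014 0.033] turn [-0.01  0.02  6.16]
[-0.82528623  0.35447975 -0.10654793]
```

>>> step_arm:
  plan: "0 0 0 0 0 0.8 -1;0 0 0 0 0 1.7 -1;0 0 0 0 0 2.6 -1;0 0 0 0 0 3.5 -1;0 0 0 0 0 4.3 -1;0 0 0 0 0 4.8 -1;0 0 0 0 0 5.2 -1;0 0 0 0 0 5.2 -1;0 0 0 0 0 5.2 -1"

```text
clock: 5.23
tool_pos: [0.5148, -0.2457, 0.1393]
tool_rot: [-3.14, 0.002, 1.712]
force: [-6.0, -6.6, 3.3]
finger_gap: 0.156
finger_force: 40.0
```

```bash
python3 m.py .515 -.2442 .138 92; python3 -c "
from h import *
s=manip.get_state();print(s['ft_torque'])"
```

```text
t 5.2333 [ 0.5148 -0.2457  0.1393] [-1.7991e+02  1.2000e-01  9.8080e+01] q6 -0.792 F [-6.  -6.6  3.3] gap 0.15595460500682126
shift [0.036 0.011 0.032] turn [-0.01  0.02  1.01]
[-1.02445677  0.78004302 -0.14128947]
```

Torque is still only friction (about 0.14 N m), so I'll creep on to the stop.

>>> step_arm:
  plan: "0 0 0 0 0 0.3 -1;0 0 0 0 0 0.6 -1;0 0 0 0 0 0.8 -1;0 0 0 0 0 1 -1;0 0 0 0 0 1.2 -1;0 0 0 0 0 1.4 -1;0 0 0 0 0 1.4 -1;0 0 0 0 0 1.4 -1"

```text
clock: 5.9
tool_pos: [0.5147, -0.2457, 0.1393]
tool_rot: [-3.14, 0.003, 1.567]
force: [-6.1, -7.0, 4.5]
finger_gap: 0.154
finger_force: 41.7
```

```bash
python3 m.py .515 -.2442 .138 92; python3 -c "
from h import *
s=manip.get_state();print(s['ft_torque'])"
```

```text
t 5.9 [ 0.5147 -0.2457  0.1393] [-1.799e+02  1.700e-01  8.981e+01] q6 -0.647 F [-6.1 -7.   4.5] gap 0.15359627377939367
shift [0.038 0.008 0.032] turn [-0.02  0.03 -0.37]
[-1.10468497  0.92117666  0.92645559]
```

>>> step_arm:
  plan: "0 0 0 0 0 0.1 -1;0 0 0 0 0 0.1 -1;0 0 0 0 0 0.1 -1;0 0 0 0 0 -0.3 -1;0 0 0 0 0 -1 -1;0 0 0 0 0 -1.8 -1;0 0 0 0 0 -2.6 -1;0 0 0 0 0 -3.4 -1;0 0 0 0 0 -4.2 -1;0 0 0 0 0 -5 -1"

```text
clock: 6.73
tool_pos: [0.5152, -0.2456, 0.1393]
tool_rot: [-3.14, 0.002, 2.093]
force: [-3.4, -5.8, 2.0]
finger_gap: 0.157
finger_force: 40.0
```

>>> step_arm:
  plan: "0 0 0 0 0 -0.8 -1;0 0 0 0 0 -1.6 -1;0 0 0 0 0 -2.4 -1;0 0 0 0 0 -3.2 -1;0 0 0 0 0 -4 -1;0 0 0 0 0 -4.7 -1;0 0 0 0 0 -5.1 -1;0 0 0 0 0 -5.3 -1;0 0 0 0 0 -5.3 -1;0 0 0 0 0 -5.3 -1"

```text
clock: 7.57
tool_pos: [0.5156, -0.2451, 0.1393]
tool_rot: [-3.141, 0.001, 2.643]
force: [-1.6, -5.2, 4.6]
finger_gap: 0.15
finger_force: 40.0
```

```bash
python3 m.py .515 -.2442 .138 152; python3 - <<'E'
from h import *
print(manip.get_state()['ft_torque'])
p,d=manip.camera("top");q,_=manip.camera("scene")
A=cv2.resize(p[205:305,315:415],(400,400),interpolation=cv2.INTER_CUBIC);B=cv2.resize(q[120:220,80:180],(400,400),interpolation=cv2.INTER_CUBIC)
cv2.imwrite("pics/c2.png",np.hstack([A,B]))
E
```

```text
t 7.5667 [ 0.5156 -0.2451  0.1393] [-1.7994e+02  7.0000e-02  1.5145e+02] q6 -1.723 F [-1.6 -5.2  4.6] gap 0.15001979613326116
shift [0.024 0.013 0.032] turn [-0.01  0.01 -0.09]
[-0.74617228  0.22844235 -0.01310187]
```

View pics/c2.png

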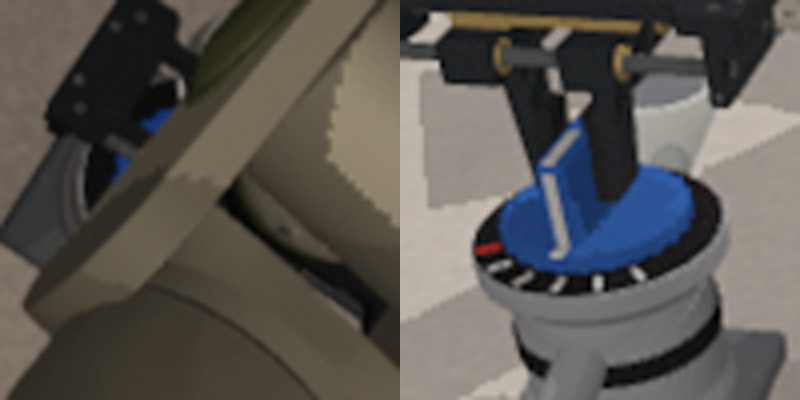

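In the scene crop the pointer tip at (558,258) stands at the third white mark (557,282). The top view is hidden by the arm. I'll release, lift and check.

>>> step_arm:
  plan: "0 0 0 0 0 0 0;0 0 0 0 0 0 0;0 0 0 0 0 0 0;0 0 0 0 0 0 0;0 0 0 0 0 0 0;0 0 -0.5 0 0 0 0;0 0 -1.2 0 0 0 0;0 0 -2 0 0 0 0;0 0 -2.6 0 0 0 0;0 0 -2.6 0 0 0 0"

```text
clock: 8.5
tool_pos: [0.5168, -0.2452, 0.2478]
tool_rot: [-3.14, 0.009, 2.645]
force: [0.3, -0.9, -0.1]
finger_gap: 0.499
finger_force: 0.0
```

```bash
python3 m.py .515 -.2442 .138 152; python3 - <<'E'
from h import *
cs=manip.calibration("scene");q,d=manip.camera("scene");cv2.imwrite("pics/s3.png",q)
h=cv2.cvtColor(q,cv2.COLOR_BGR2HSV);m=cv2.inRange(h,(100,120,50),(130,255,255))>0
b=cloud(cs,d)[m&(d>0)];b=b[(np.hypot(*(b[:,:2]-[.515,-.2443]).T)<.06)&(b[:,2]>.145)]
print(cv2.minAreaRect(b[:,:2].astype(np.float32)*1000))
A=cv2.resize(q[130:210,85:185],(750,600),interpolation=cv2.INTER_CUBIC);cv2.imwrite("pics/c3.png",A)
E
```

```text
t 8.5 [ 0.5168 -0.2452  0.2478] [-179.94    0.5   151.54] q6 -1.724 F [ 0.3 -0.9 -0.1] gap 0.49900159692846174
shift [0.074 0.003 2.744] turn [-0.01  0.08 -0.08]
((516.3283081054688, -243.4938201904297), (14.5795316696167, 67.26075744628906), 58.61845779418945)
```

View pics/c3.png

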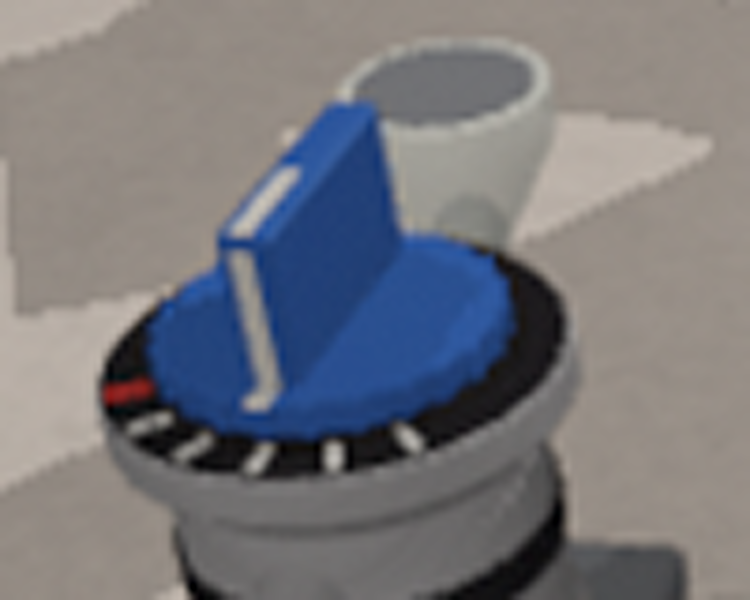

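View pics/s3.png

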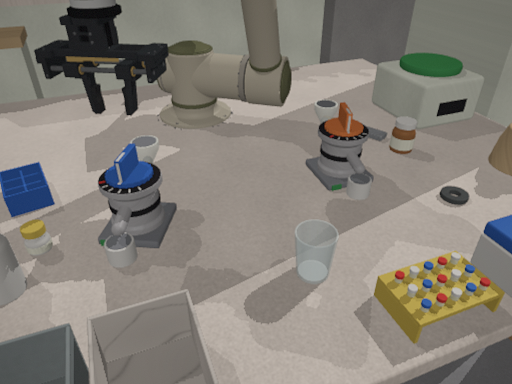

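The ring pointer's foot (258,400) lines up with the third white mark (260,460). The bar measures about 57° from the red mark. The beaker (314,252) is standing and the orange mill is untouched.

```bash
python3 -c "
from bench import manip
print(manip.job_done())"
```

```text
the job is handed in; nothing more can be done
None
```

I turned the blue ring clockwise to its stop (torque jumped by about 1 N m), backed it off to the third white mark (about 57° measured) and let go; the orange mill and beaker were not touched, and the job is handed in with no verdict returned.

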